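# Shim the rocking corner of a gluing jig

### The job

The steel gluing jig on the model bench rocks on one corner. Press down on its corners with your fingertips to find the one that gives, push the blue shim lying beside that corner in under its foot until the upturned tab lies flat against the plate's edge, then press that corner again to prove it is firm. Only touch, press and push: lift nothing, leave the jig where it stands, and leave the other three shims and everything else alone.

Things in the scene. Friction and masses are not known exactly. Their poses are not given: they have to be found in the camera images.
- jig: The jig: steel plate 200 (x) x 170 (y) x 6 mm, 2 kg, top 22 mm above the bench. Origin: its middle, at bench level; x away from the robot, y left, z up. Square rubber feet (22 mm, centred at x +-78, y +-65 mm) stand on 5 mm pads stuck to the bench; one pad has worn away, unseen from above. Fences, strips and magnets stand 12 mm above its middle, corners bare. A sideways push over 10 N slides it.
- corner_near_left (a point): Where to press the near left corner (near = robot's side): on the plate's top face, at 84 mm in x and 70 mm in y from its middle. If its foot's pad is worn away, 3 to 5 N tips this corner down about 5 mm until the foot meets the bench, and it comes back when let go; otherwise it does not give.
- corner_near_right (a point): Where to press the near right corner (near = robot's side): on the plate's top face, at 84 mm in x and 70 mm in y from its middle. If its foot's pad is worn away, 3 to 5 N tips this corner down about 5 mm until the foot meets the bench, and it comes back when let go; otherwise it does not give.
- corner_far_left (a point): Where to press the far left corner (near = robot's side): on the plate's top face, at 84 mm in x and 70 mm in y from its middle. If its foot's pad is worn away, 3 to 5 N tips this corner down about 5 mm until the foot meets the bench, and it comes back when let go; otherwise it does not give.
- corner_far_right (a point): Where to press the far right corner (near = robot's side): on the plate's top face, at 84 mm in x and 70 mm in y from its middle. If its foot's pad is worn away, 3 to 5 N tips this corner down about 5 mm until the foot meets the bench, and it comes back when let go; otherwise it does not give.
- shim_near_left: The near left corner's blue shim, 25 g, loose on the bench off the jig's left (+y) edge, 3 to 12 mm clear, in line with the foot. Tongue 36 long, 28 wide, 4.2 mm thick; upturned tab at its outer end 28 wide, 20 high, 4 mm thick. Origin: foot of the tab's inner face; x along the tongue to the jig. Goes in only over a worn pad; home, the tab meets the plate's edge, origin at y +85 mm of the jig.
- shim_near_right: The near right corner's blue shim, 25 g, loose on the bench off the jig's right (-y) edge, 3 to 12 mm clear, in line with the foot. Tongue 36 long, 28 wide, 4.2 mm thick; upturned tab at its outer end 28 wide, 20 high, 4 mm thick. Origin: foot of the tab's inner face; x along the tongue to the jig. Goes in only over a worn pad; home, the tab meets the plate's edge, origin at y -85 mm of the jig.
- shim_far_left: The far left corner's blue shim, 25 g, loose on the bench off the jig's left (+y) edge, 3 to 12 mm clear, in line with the foot. Tongue 36 long, 28 wide, 4.2 mm thick; upturned tab at its outer end 28 wide, 20 high, 4 mm thick. Origin: foot of the tab's inner face; x along the tongue to the jig. Goes in only over a worn pad; home, the tab meets the plate's edge, origin at y +85 mm of the jig.
- shim_far_right: The far right corner's blue shim, 25 g, loose on the bench off the jig's right (-y) edge, 3 to 12 mm clear, in line with the foot. Tongue 36 long, 28 wide, 4.2 mm thick; upturned tab at its outer end 28 wide, 20 high, 4 mm thick. Origin: foot of the tab's inner face; x along the tongue to the jig. Goes in only over a worn pad; home, the tab meets the plate's edge, origin at y -85 mm of the jig.
- paint_pot: Bystander: small green paint pot, 32 mm across, 36 mm high, between the two left shims. Origin: middle of its underside.
- tape_roll: Bystander: yellow roll of tape lying flat, 54 mm across, 16 mm high, out beyond the gap between the two right shims. Origin: middle of its underside.
- pin_vice: Bystander: brass pin vice (hand drill) 105 mm long, 9 mm thick, lying in front of the jig's near edge. Origin: middle of its underside.
- sprue: Bystander: grey plastic frame of model parts, 110 x 76 x 5 mm, lying beyond the jig's far edge. Origin: middle of its underside.
- glue: Bystander: white glue bottle with a long nozzle, 48 mm across, 135 mm high, left of the jig. Origin: middle of its underside.
- dropper: Bystander: white dropper bottle with black cap, 27 mm across, 78 mm high, right of the jig. Origin: middle of its underside.
- thinner: Bystander: amber bottle with black cap, 56 mm across, 120 mm high, right of the jig. Origin: middle of its underside.
Not all that is in view belongs to the job. What is shaped like the shim_near_right but green or turquoise is not meant.

How it is judged:
By the outcome, as a careful person would: the job done as asked, in the order asked, and still so for the second after the job is handed in, with the robot touching nothing.
It also fails if it takes over 64 s, if anything falls off the work surface, if the arm or the gripper's body presses on something with over 40 N, if the wrist force passes 120 N, or if a joint passes its speed limit or range.

### The arm

A 7-joint arm with a two-finger parallel gripper is mounted at the origin on the work surface. World frame = base frame: x ahead of the robot, y to its left, z up, the work surface at z = 0. Lengths are in m, angles in rad, forces in N, time in s.
With the tool pointing down it reaches from about 0.4 to 0.925 m from the base axis. Payload 4.1 kg.
Tool frame: the origin (TCP) lies at the very end of the fingers, on their centre line; the grasp point (between the pads) lies robot.pinch_z behind it (robot.pinch_z is the distance from the TCP to the grasp point, in m); z points along the fingers, y is the direction in which the jaws open and shut (so a half turn about z gives the same grasp; the last joint's range is limited). The gripper opens to 85 mm and grips with 20 to 120 N. Pads are 22 mm wide; open, the fingers measure 114 mm over their backs; the gripper's body (76 mm by 85 mm) begins 54 mm behind the grasp point. The pads swing forward as they close: fully open they stand 13 mm farther back than shut.
Start: joints at [-1.281, 0.398, 0.045, 1.537, -0.019, 1.207, -0.051], TCP at [0.246, 0.602, 0.231] pointing down, gripper open.
Joint ranges: [-2.82, 2.82], [-0.49, 2.23], [-1.37, 1.46], [0, 2.46], [-1.36, 4.5], [0.23, 2], [-2.94, 2.94]. Speed limits (rad/s): [2.57, 2.57, 3.14, 3.14, 3.14, 3.14, 3.14].

### API

Orientations are given as a unit quaternion [w, x, y, z].
In Python, from plant import robot gives the robot as it stands.
- The arm moves only by the tool carry_out, never from a script. Its argument "rows" is a list of rows, each a list of 5 numbers: the shift along the tool's x, y, z in m, then the turn about the tool's z in rad, then the closure in counts, from 0 (fully open) to 255 (shut). In form: [[dx, dy, dz, roll, claw], ...]. A call has 1 to 10 rows; each row shifts and turns the commanded pose from where the row before left it, along the tool's axes as they then stand; what a row does not reach is not made up. A row lasts 1/10 s, in which the tool goes at most 50 mm and 8.59 degrees, less where a joint would pass 70% of its speed; a pose out of reach is approached as far as the arm can. A call is refused whole if a number of a shift passes 0.05 or a number of a turn 0.15, either way. A call with a gripper value outside its range is refused whole. The fingers move at their own pace and stop on an object; "squeeze" is the grip in N (left out, the last holds). Time passes only in rows, so rows that do not move let the fingers close. It gives the time, the measured TCP pose, the force and the opening at its end, in the units of the state.
- robot.get_state(): the state, without advancing time (a new reading comes with each control period).
- robot.capture(name): name is "scene" or "top" or "wrist"; returns a dict with "color" (480x640x3 uint8, red, green, blue), "fx", "fy", "cx", "cy" (pixels), "extrinsics" (4x4, takes a point from camera to world coordinates); the wrist camera has in their place "tool_from_camera" (4x4, takes a point from camera to tool coordinates, whose origin is the TCP and whose axes are the flange's). Camera axes: x right, y down, z forward; pixel columns grow to the right and rows downward; lengths in m; the calibration is good to about 2 mm. The wrist camera is an equidistant fisheye: a pixel r from the principal point sees the ray r / f radians off the axis. A picture is of the moment at which its call begins: read the wrist's pose just before it. There is no depth.
- robot.finish_job(): hands the job in, once; it reports no verdict.
Trained networks look in a picture, given as the dict that the camera call returned (one of the last four; its "shot" number tells which), for a name from the list of things; names that differ only in an ending like _2 or _b are one class to them, and where a whole thing is asked for, a point or a joint stands for the part that bears it (a point fixed in the world has none). Each returns a list of dicts, best first, with "conf" (0 to 1); they miss things now and then, are a little off and sometimes report something else, mostly with a low value. They report only what shows in the picture. A call takes as long as a camera call. They do not tell look-alikes from the thing itself.
- robot.look_for(picture, thing): "centre" ([x, y, z] in m, in world coordinates, good to about 4 mm: the middle of the surface that is visible of it).
- robot.masks_of(picture, thing): "pixels" (480x640 bool, what is visible of it).
- robot.tip_of(picture, thing): "centre" ([x, y, z] in m, in world coordinates, good to about 4 mm: a listed point, or the origin of a listed thing).
The state is a dict: "time": time; "qpos": joint angles; "dq": joint speeds; "effort": joint torques, N m; "ee_pos": TCP position; "tool_rot": TCP orientation; "force": force on the tool from outside, world axes, zero at the start; "torque": the same for the moment, N m; "gripper_width": finger opening in m.
Only numpy, scipy, OpenCV 4.12 (cv2) and the standard library are available. Lean on these libraries where they do the work, as an engineer would, in place of code of your own. Each camera call takes 0.05 s, during which the arm holds its last target.

## Working session

There is one attempt and no reset: what is moved stays moved. The work goes in short steps, Python scripts to look and compute and a tool call to move; the robot and the scene stay as the last step left them, time stands still between calls to the robot, and variables do not carry over. Pictures are saved under pics/ and viewed, and the job is handed in when it is done.

Besides the shell and the picture viewer there is one more tool, called after ">>>" as a command line: name --pt "numbers of a row" for each row, then --argument value for the rest. carry_out: Moves the arm, as the interface text tells. Its arguments: {"type":"object","properties":{"rows":{"type":"array"},"squeeze":{"type":"number"}},"required":["rows"]}

```bash
ls; mkdir -p pics; python3 - <<'E'
from plant import robot
import cv2
s=robot.get_state()
for k in s: print(k,s[k])
print(robot.pinch_z)
for n in ("scene","top"):
    p=robot.capture(n)
    cv2.imwrite(f"pics/{n}0.png",p["color"][:,:,::-1])
    print(n,p["fx"],p["fy"],p["cx"],p["cy"],p["extrinsics"])
    for t in ["jig","corner_near_left","corner_near_right","corner_far_left","corner_far_right","shim_near_left","shim_near_right","shim_far_left","shim_far_right","paint_pot","tape_roll","pin_vice","sprue","glue","dropper","thinner"]:
        print(t,[( [round(float(x),4) for x in d["centre"]],round(d["conf"],2)) for d in robot.tip_of(p,t)[:5]])
E
```

```text
pics
time 0.0
qpos [-1.28102572  0.39918657  0.04502925  1.53790099 -0.01870763  1.20688442
 -0.05072208]
dq [-0.00010672  0.00013973  0.0003633   0.00191504 -0.00059519 -0.00159541
 -0.00216777]
effort [-5.39288812e-04 -4.75124431e+01  1.36491034e+00 -2.54221916e+01
  1.18061673e-02  9.67586471e-03 -6.42359872e-07]
ee_pos [0.24611614 0.6009114  0.23025754]
tool_rot [-1.26653579e-04  1.93118633e-01  9.81174926e-01 -9.70679627e-04]
force [0.34392074 0.18507612 0.1635281 ]
torque [ 0.01417183  0.04916723 -0.00746336]
gripper_width 0.08544022054641309
0.0187
scene 472.2320587313252 472.2320587313252 309.83162255402635 237.1076524888739 [[ 0.21129641  0.59231616 -0.77750588  1.32140421]
 [ 0.97741043 -0.13191913  0.16512478 -0.16127533]
 [-0.00476182 -0.79483263 -0.60681003  0.63859894]
 [ 0.          0.          0.          1.        ]]
jig [([0.5861, -0.0519, -0.0014], 0.95)]
corner_near_left [([0.5093, 0.0249, 0.0226], 0.96), ([0.4984, -0.3328, -0.0032], 0.68), ([0.5759, -0.2162, -0.0042], 0.53), ([0.4982, -0.1737, -0.0013], 0.34)]
corner_near_right [([0.5009, -0.1139, 0.0195], 0.82)]
[... 1474 characters left out ...]
51, -0.0026], 0.88), ([0.4207, -0.1507, 0.0014], 0.84), ([0.4955, -0.1681, -0.0028], 0.71), ([0.5881, 0.3424, 0.0076], 0.57)]
shim_far_left [([0.679, 0.07, -0.0017], 0.54), ([0.5882, 0.3416, 0.0044], 0.23)]
shim_far_right [([0.6557, -0.1876, -0.0001], 0.54)]
paint_pot [([0.6002, 0.1032, 0.0012], 0.47), ([0.6451, -0.4212, 0.0022], 0.19)]
tape_roll [([0.5787, -0.2155, 0.005], 0.92)]
pin_vice [([0.4287, -0.0354, 0.0026], 0.47)]
sprue [([0.7662, -0.0696, 0.0016], 0.7)]
glue [([0.5889, 0.3448, 0.0031], 0.59), ([0.587, -0.0495, -0.0019], 0.26)]
dropper [([0.5001, -0.3352, 0.0019], 0.74), ([0.582, -0.2179, 0.0065], 0.33)]
thinner [([0.6444, -0.4196, 0.005], 0.98), ([0.5236, 0.0871, -0.0015], 0.37)]
```

View pics/scene0.png

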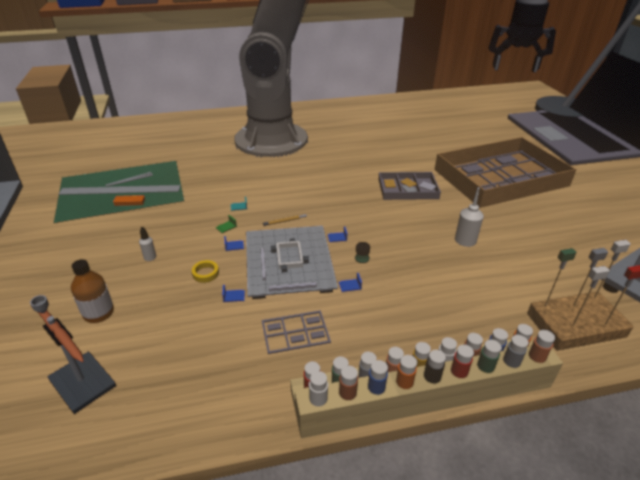

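View pics/top0.png

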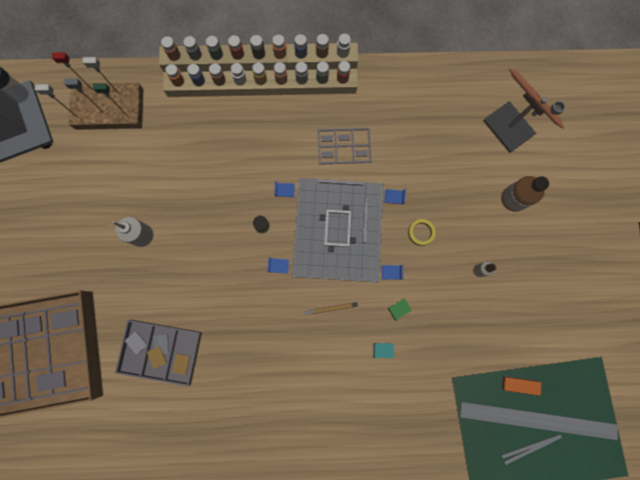

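The scene and top views show the jig mid-bench, at about (338,230) in the top view. Four blue shims lie around it: (285,190), (395,196), (278,266) and (391,272). The look-alikes are the green one at (400,309) and the turquoise one at (384,351). I'll measure the jig and shims more finely and check them in a crop.

```bash
cat > h.py <<'E'
import numpy as np,cv2
from plant import robot
def ray(p,uv,z):
    E=np.array(p["extrinsics"]);d=E[:3,:3]@np.array([(uv[0]-p["cx"])/p["fx"],(uv[1]-p["cy"])/p["fy"],1.])
    o=E[:3,3];t=(z-o[2])/d[2];return o+t*d
def proj(p,X):
    E=np.array(p["extrinsics"]);c=E[:3,:3].T@(np.array(X)-E[:3,3])
    return np.array([p["cx"]+p["fx"]*c[0]/c[2],p["cy"]+p["fy"]*c[1]/c[2]])
def jig2w(j,x,y,z=0):
    c,s=np.cos(j[2]),np.sin(j[2]);return np.array([j[0]+c*x-s*y,j[1]+s*x+c*y,z])
E
python3 - <<'E'
from h import *
res=[]
for n in ("top","scene"):
    p=robot.capture(n)
    m=robot.masks_of(p,"jig")[0]["pixels"]
    im=p["color"].copy()
    # fit jig: minimise plate outline vs mask by IoU
    from scipy.optimize import minimize
    def poly(j,z): return np.array([proj(p,jig2w(j,sx*.1,sy*.085,z)) for sx,sy in((1,1),(1,-1),(-1,-1),(-1,1))])
    def cost(j):
        a=np.zeros((480*4,640*4),np.uint8)
        pts=np.vstack([poly(j,.022),poly(j,.016)])
        h=cv2.convexHull((pts*4+1.5).astype(np.float32)).round().astype(int)
        cv2.fillConvexPoly(a,h,1)
        A=cv2.resize(a.astype(np.float32),(640,480),interpolation=cv2.INTER_AREA)
        return np.abs(A-m).sum()
    r=minimize(cost,[.586,-.053,-.085],method="Nelder-Mead",options=dict(initial_simplex=[[.586,-.053,-.085],[.592,-.053,-.085],[.586,-.047,-.085],[.586,-.053,-.05]]))
    print(n,r.x,r.fun,m.sum())
    j=r.x
    big=cv2.resize(im[160:300,210:450] if n=="top" else im[200:320,190:390],None,fx=3.3,fy=3.3,interpolation=cv2.INTER_CUBIC)
    off=np.array([210,160]) if n=="top" else np.array([190,200])
    cv2.polylines(big,[((poly(j,.022)-off)*3.3).round().astype(int)],True,(255,0,0),1)
    cv2.imwrite(f"pics/crop_{n}.png",big[:,:,::-1])
    for t in ["near_left","near_right","far_left","far_right"]:
        for d in robot.tip_of(p,"shim_"+t)[:3]:
            w=np.array(d["centre"]);c,s=np.cos(j[2]),np.sin(j[2]);v=w[:2]-j[:2]
            print(t,d["conf"],w.round(4),"jigframe",(c*v[0]+s*v[1]).round(4),(-s*v[0]+c*v[1]).round(4))
E
```

```text
top [ 0.58882132 -0.04986565 -0.09777499] 151.4375 8467
near_left 0.72 [0.5232 0.0893 0.0008] jigframe -0.0789 0.1321
near_right 0.88 [ 0.5001 -0.1701  0.0006] jigframe -0.0766 -0.1283
near_right 0.82 [ 0.4204 -0.1525 -0.0047] jigframe -0.1576 -0.1186
near_right 0.68 [ 0.3486 -0.1155 -0.0037] jigframe -0.2327 -0.0888
far_left 0.66 [ 0.6781  0.0708 -0.0025] jigframe 0.0771 0.1288
far_right 0.59 [ 0.6546 -0.1871  0.0014] jigframe 0.0789 -0.1302
scene [ 0.58731112 -0.05182395 -0.08473293] 125.3125 5564
near_left 0.63 [ 5.233e-01  8.980e-02 -3.000e-04] jigframe -0.0758 0.1357
near_left 0.59 [0.6795 0.0093 0.0214] jigframe 0.0867 0.0687
near_left 0.57 [ 0.6009  0.1055 -0.0015] jigframe 0.0002 0.1579
near_right 0.66 [ 0.4953 -0.1775 -0.0057] jigframe -0.081 -0.133
near_right 0.61 [ 0.3455 -0.1138  0.0014] jigframe -0.2357 -0.0822
near_right 0.59 [ 0.4163 -0.1506  0.0021] jigframe -0.162 -0.1129
far_left 0.67 [ 0.6784  0.0726 -0.0032] jigframe 0.0802 0.1317
far_right 0.5 [ 0.6551 -0.1874 -0.0024] jigframe 0.079 -0.1294
```

View pics/crop_top.png

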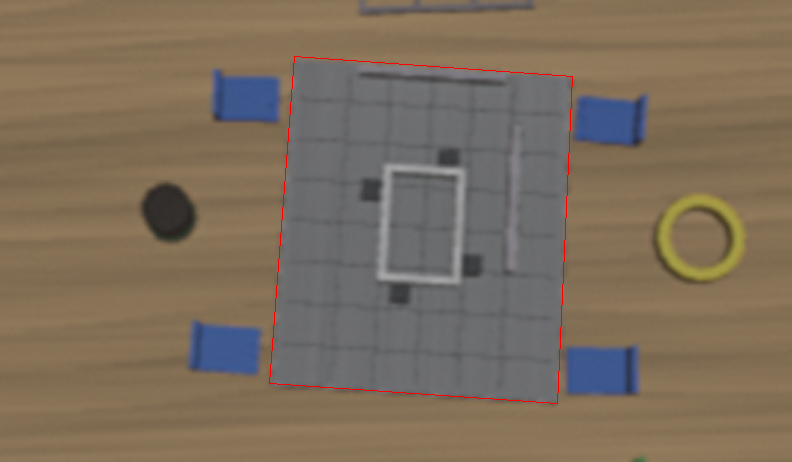

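View pics/crop_scene.png

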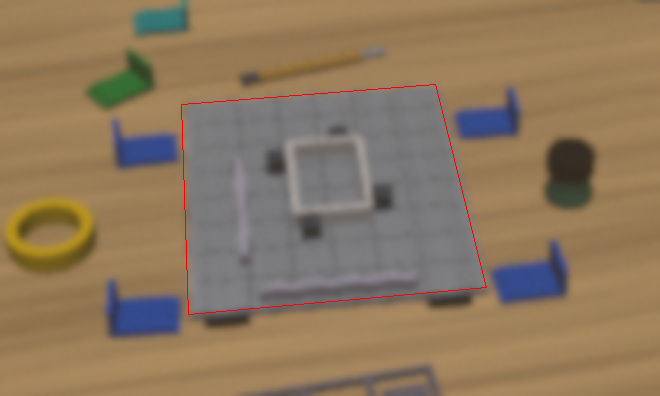

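>>> carry_out --pt "0 0 0 -0.15 255" --pt "0 0 0 -0.15 255" --pt "0 0 0 0 255" --squeeze 20

```text
time: 2.6
ee_pos: [0.2464, 0.6015, 0.2313]
tool_rot: [-0.0, 0.044, 0.999, 0.0]
force: [1.0, 0.4, -0.0]
gripper_width: 0.044
```

```bash
cat >> h.py <<'E'
from scipy.spatial.transform import Rotation as Ro
J=(0.588,-0.051,-0.09)
def st(): 
    s=robot.get_state();q=s["tool_rot"];R=Ro.from_quat([q[1],q[2],q[3],q[0]]).as_matrix();return s,np.array(s["ee_pos"]),R
def to(x,y,z,j=J):
    s,p,R=st();w=jig2w(j,x,y,z);return R.T@(w-p)
E
python3 - <<'E'
from h import *
s,p,R=st();print(s["time"],p,R.round(3),s["gripper_width"],s["force"])
print("yaw of tool y",np.arctan2(R[1,1],R[0,1])-np.pi/2)
for n,a in dict(nl=(-.084,.07),nr=(-.084,-.07),fl=(.084,.07),fr=(.084,-.07)).items(): print(n,jig2w(J,*a),to(*a,.06))
E
```

```text
2.6 [0.24641483 0.60150996 0.23134113] [[-0.996  0.089 -0.   ]
 [ 0.089  0.996  0.   ]
 [ 0.     0.    -1.   ]] 0.04398556434789943 [ 0.97025215  0.35513108 -0.01227091]
yaw of tool y -0.08899348469216428
nl [0.51063147 0.02626649 0.        ] [-0.31433609 -0.5495163   0.17116638]
nr [ 0.49804847 -0.11316689  0.        ] [-0.31419517 -0.68951622  0.17114045]
fl [0.67795153 0.01116689 0.        ] [-0.482336   -0.54968539  0.17112743]
fr [ 0.66536853 -0.12826649  0.        ] [-0.48219508 -0.68968532  0.17110149]
```

>>> carry_out --pt "-0.0225 -0.0393 0 0 255" --pt "-0.0225 -0.0393 0 0 255" --pt "-0.0225 -0.0393 0 0 255" --pt "-0.0225 -0.0393 0 0 255" --pt "-0.0225 -0.0393 0 0 255" --pt "-0.0225 -0.0393 0 0 255" --pt "-0.0225 -0.0393 0 0 255" --pt "-0.0225 -0.0393 0 0 255" --pt "-0.0225 -0.0393 0 0 255" --pt "-0.0225 -0.0393 0 0 255"

```text
time: 3.6
ee_pos: [0.4363, 0.1884, 0.2317]
tool_rot: [0.0, 0.046, 0.999, 0.001]
force: [0.9, 0.3, 0.7]
gripper_width: -0.0001
```

```bash
python3 - <<'E'
from h import *
s,p,R=st();print(s["time"],p,s["gripper_width"],to(-.084,.07,.05))
E
```

```text
3.6 [0.4362584  0.18842975 0.23169597] -5.138123383625929e-05 [-0.08888953 -0.15480857  0.18158926]
```

>>> carry_out --pt "-0.022 -0.0375 0.015 0 255" --pt "-0.022 -0.0375 0.035 0 255" --pt "-0.022 -0.0375 0.035 0 255" --pt "-0.022 -0.0375 0.035 0 255" --pt "0 0 0.04 0 255" --pt "0 0 0 0 255" --pt "0 0 0 0 255"

```text
time: 4.3
ee_pos: [0.5041, 0.0456, 0.0824]
tool_rot: [-0.0, 0.045, 0.999, -0.0]
force: [-0.3, 0.9, 0.2]
gripper_width: -0.0001
```

```bash
python3 - <<'E'
from h import *
p_=robot.capture("wrist");cv2.imwrite("pics/w1.png",p_["color"][:,:,::-1])
s,p,R=st();print(s["time"],p,s["force"],to(-.084,.07,.024))
E
```

```text
4.35 [0.50517547 0.04619443 0.08354132] [-0.32547622  0.38553893  0.72026471] [-0.0070925  -0.01942755  0.05953424]
```

View pics/w1.png

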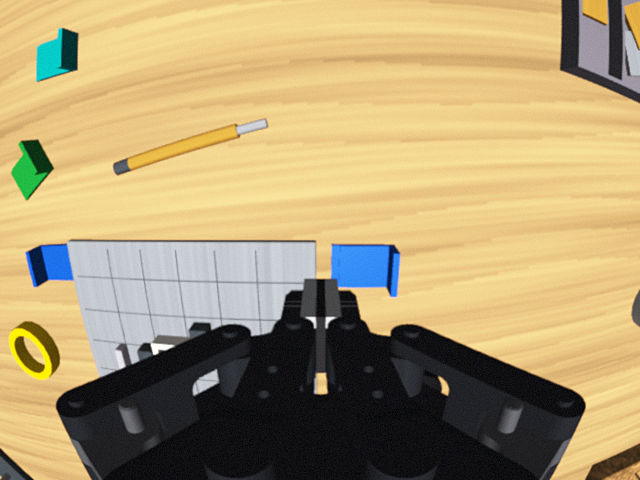

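The wrist view shows the shut fingertips at (320,283), just off the plate's left edge (x≈316). That agrees with the fit. The near-left blue shim is at (362,266), with green and turquoise look-alikes at (30,168) and (57,55). Next I'll move over the corner.

>>> carry_out --pt "-0.007 -0.0194 0.01 0 255" --pt "0 0 0.02 0 255" --pt "0 0 0.02 0 255" --pt "0 0 0.006 0 255" --pt "0 0 0 0 255" --pt "0 0 0 0 255"

```text
time: 4.95
ee_pos: [0.5108, 0.026, 0.0278]
tool_rot: [0.001, 0.044, 0.999, 0.001]
force: [-0.1, -1.1, -0.1]
gripper_width: 0.0
```

```bash
python3 - <<'E'
from h import *
s,p,R=st();print(s["time"],p,s["force"],to(-.084,.07,.022))
E
```

```text
4.95 [0.5108125  0.02603374 0.02779693] [-0.12066103 -1.05643277 -0.13968576] [0.00021714 0.00020923 0.00579659]
```

Position is good, 6 mm above the plate. I'll press in small steps.

>>> carry_out --pt "0 0 0.003 0 255" --pt "0 0 0.002 0 255" --pt "0 0 0 0 255" --pt "0 0 0 0 255"

```text
time: 5.35
ee_pos: [0.5102, 0.0256, 0.0221]
tool_rot: [0.001, 0.044, 0.999, 0.0]
force: [-0.7, 0.3, 5.9]
gripper_width: 0.0002
```

>>> carry_out --pt "0 0 0.001 0 255" --pt "0 0 0 0 255" --pt "0 0 0 0 255"

```text
time: 5.65
ee_pos: [0.5103, 0.0256, 0.022]
tool_rot: [0.0, 0.044, 0.999, 0.001]
force: [-3.7, 0.1, 14.6]
gripper_width: 0.0002
```

>>> carry_out --pt "0 0 0.001 0 255" --pt "0 0 0 0 255" --pt "0 0 0 0 255"

```text
time: 5.95
ee_pos: [0.5102, 0.0256, 0.022]
tool_rot: [0.0, 0.045, 0.999, 0.001]
force: [-6.1, 0.5, 22.7]
gripper_width: -0.0001
```

Near left is firm: 22 N and z stayed at 22.0 mm. Next is near right.

>>> carry_out --pt "0 0 -0.01 0 255" --pt "0 0 -0.03 0 255" --pt "0 -0.045 0 0 255" --pt "0 -0.045 0 0 255" --pt "0 -0.05 0 0 255" --pt "0 0 0.015 0 255" --pt "0 0 0.018 0 255" --pt "0 0 0 0 255" --pt "0 0 0 0 255"

```text
time: 6.85
ee_pos: [0.497, -0.114, 0.0263]
tool_rot: [-0.0, 0.044, 0.999, 0.0]
force: [0.5, 0.3, 0.7]
gripper_width: -0.0003
```

```bash
python3 - <<'E'
from h import *
s,p,R=st();print(s["time"],p,s["force"],to(-.084,-.07,.022))
E
```

```text
6.85 [ 0.49696206 -0.11402432  0.02627483] [0.47446108 0.33761854 0.68102592] [-0.00100877  0.00094989  0.00427431]
```

>>> carry_out --pt "0 0 0.002 0 255" --pt "0 0 0.002 0 255" --pt "0 0 0 0 255" --pt "0 0 0 0 255"

```text
time: 7.25
ee_pos: [0.4973, -0.114, 0.0225]
tool_rot: [0.0, 0.044, 0.999, 0.0]
force: [0.3, 0.0, 0.3]
gripper_width: -0.0002
```

>>> carry_out --pt "0 0 0.001 0 255" --pt "0 0 0 0 255" --pt "0 0 0 0 255"

```text
time: 7.55
ee_pos: [0.4973, -0.1142, 0.0214]
tool_rot: [0.0, 0.044, 0.999, 0.0]
force: [-0.5, 0.3, 2.0]
gripper_width: 0.0002
```

>>> carry_out --pt "0 0 0.001 0 255" --pt "0 0 0 0 255" --pt "0 0 0 0 255"

```text
time: 7.85
ee_pos: [0.4972, -0.1142, 0.0203]
tool_rot: [0.0, 0.044, 0.999, 0.0]
force: [0.1, -0.9, 1.3]
gripper_width: 0.0
```

Near right gives at low force. I'll continue down until the foot meets the bench.

>>> carry_out --pt "0 0 0.001 0 255" --pt "0 0 0.001 0 255" --pt "0 0 0 0 255" --pt "0 0 0 0 255"

```text
time: 8.25
ee_pos: [0.497, -0.1144, 0.0182]
tool_rot: [-0.0, 0.044, 0.999, -0.0]
force: [-0.8, -1.8, 2.2]
gripper_width: -0.0
```

>>> carry_out --pt "0 0 0.001 0 255" --pt "0 0 0.001 0 255" --pt "0 0 0 0 255" --pt "0 0 0 0 255"

```text
time: 8.65
ee_pos: [0.497, -0.1145, 0.0171]
tool_rot: [-0.0, 0.045, 0.999, 0.0]
force: [-3.6, -1.2, 10.8]
gripper_width: 0.0
```

Found it. The near-right corner sank 5 mm at about 2–3 N and bottomed out at z=17. I'll back off and look at its shim.

>>> carry_out --pt "0 0 -0.006 0 255" --pt "0 0 -0.04 0 255" --pt "0 -0.035 -0.04 0 255" --pt "0 -0.035 0 0 255" --pt "0 -0.03 0 0 255" --pt "0 0 0 0 255" --pt "0 0 0 0 255"

```text
time: 9.35
ee_pos: [0.488, -0.2117, 0.0995]
tool_rot: [-0.0, 0.045, 0.999, 0.0]
force: [0.3, 0.9, -0.2]
gripper_width: -0.0001
```

```bash
cat >> h.py <<'E'
def fish(p,uv,z,P,R):
    T=np.array(p["tool_from_camera"]);u=np.array([(uv[0]-p["cx"])/p["fx"],(uv[1]-p["cy"])/p["fy"]]);th=np.hypot(*u)
    d=np.array([*(u/th*np.sin(th)),np.cos(th)]);d=R@T[:3,:3]@d;o=P+R@T[:3,3];t=(z-o[2])/d[2];return o+t*d
def w2jig(w,j=J):
    c,s=np.cos(j[2]),np.sin(j[2]);v=np.array(w)[:2]-j[:2];return np.array([c*v[0]+s*v[1],-s*v[0]+c*v[1]])
E
python3 - <<'E'
from h import *
s,P,R=st()
p=robot.capture("wrist");cv2.imwrite("pics/w2.png",p["color"][:,:,::-1])
print(s["time"],P,s["force"],w2jig(P))
for t in ("shim_near_right","jig"):
  for f in (robot.tip_of,):
    for d in f(p,t)[:4]: print(t,np.round(d["centre"],4),w2jig(d["centre"]).round(4),d["conf"])
hsv=cv2.cvtColor(p["color"],cv2.COLOR_RGB2HSV)
m=cv2.inRange(hsv,(105,120,60),(130,255,255))
n,l,stt,c=cv2.connectedComponentsWithStats(m)
for i in range(1,n):
    if stt[i,4]>100: print(stt[i],c[i])
E
```

```text
9.35 [ 0.48799839 -0.21169095  0.09952728] [ 0.26405865  0.89166799 -0.22830391] [-0.08515421 -0.16902859]
shim_near_right [ 0.5008 -0.1702  0.0019] [-0.0761 -0.1266] 0.92
shim_near_right [ 0.3492 -0.1148 -0.001 ] [-0.2321 -0.085 ] 0.76
jig [ 5.881e-01 -4.750e-02  5.000e-04] [-0.0002  0.0035] 0.61
[ 377  228   56   50 2202] [403.95186194 248.69527702]
[629 230  11  30 259] [635.03474903 246.08108108]
[584 374  34  30 539] [601.80705009 388.0445269 ]
```

View pics/w2.png

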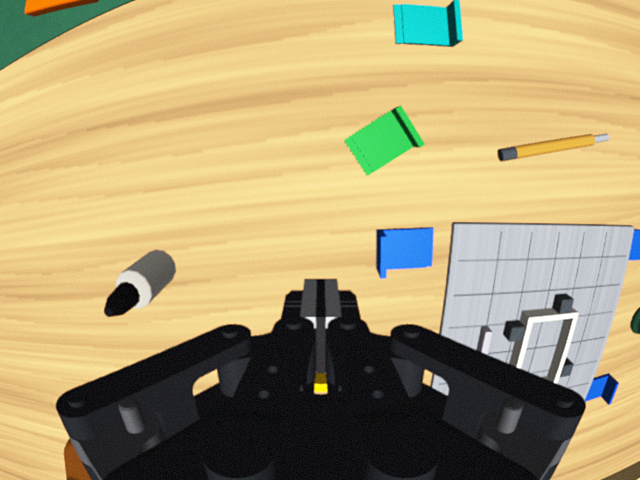

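```bash
python3 - <<'E'
from h import *
P=np.array([ 0.48799839,-0.21169095,0.09952728]);s,P2,R=st();p=robot.capture("wrist")
for n,uv,z in (("tongue end a",(433.5,227),.0042),("b",(432.5,268.5),.0042),("tab top",(377,230),.02),("tab top b",(380.5,277),.02),("tab top in",(386,277),.02),("plate cr",(453,223),.022),("plate corner l",(632,226),.022),("edge",(438,350),.022)):
    print(n,w2jig(fish(p,uv,z,P2,R)).round(4))
c=p["color"][200:360,340:500];cv2.imwrite("pics/w2c.png",cv2.resize(c,None,fx=3.7,fy=3.7,interpolation=cv2.INTER_CUBIC)[:,:,::-1]);print(P2)
E
```

```text
tongue end a [-0.0941 -0.0897]
b [-0.064  -0.0878]
tab top [-0.0958 -0.1317]
tab top b [-0.0644 -0.1279]
tab top in [-0.0644 -0.1242]
plate cr [-0.1011 -0.0824]
plate corner l [-0.1013  0.0856]
edge [-0.0073 -0.0818]
[ 0.48852603 -0.2099866   0.09936929]
```

View pics/w2c.png

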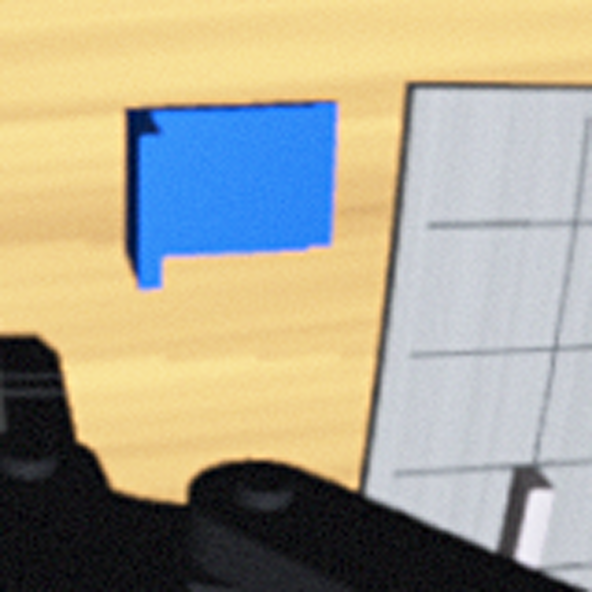

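The shim centre is x≈−0.080 in the jig frame, yawed about 3°, with the tab's outer face at y≈−0.133. I'll drop behind the tab.

>>> carry_out --pt "-0.005 -0.002 0.02 0 255" --pt "0 0 0.03 0 255" --pt "0 0 0.025 0 255" --pt "0 0 0.015 0 255" --pt "0 0 0.004 0 255" --pt "0 0 0 0 255" --pt "0 0 0 0 255"

```text
time: 10.25
ee_pos: [0.4941, -0.2144, 0.0068]
tool_rot: [0.001, 0.044, 0.999, -0.0]
force: [0.5, -0.0, 0.4]
gripper_width: 0.0
```

```bash
python3 - <<'E'
from h import *
s,P,R=st()
p=robot.capture("wrist");cv2.imwrite("pics/w3.png",p["color"][:,:,::-1])
print(s["time"],P,s["force"],w2jig(P))
E
```

```text
10.25 [ 0.49412468 -0.21438976  0.00679504] [ 0.45305791 -0.01057215  0.36514507] [-0.07881015 -0.17116585]
```

View pics/w3.png

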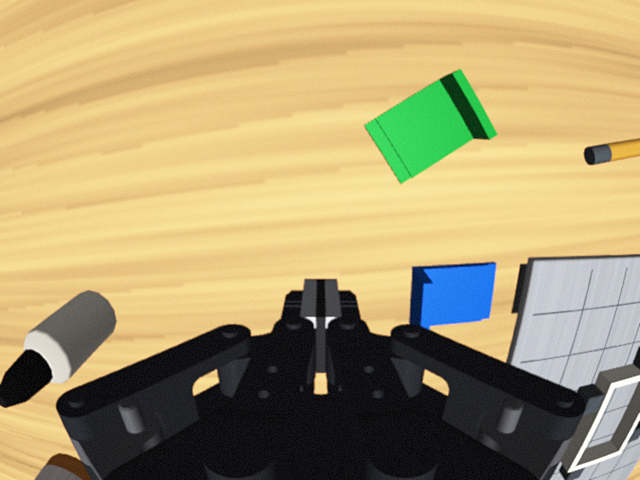

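>>> carry_out --pt "0 0.01 0 0 255" --pt "0 0.008 0 0 255" --pt "0 0.006 0 0 255" --pt "0 0.005 0 0 255" --pt "0 0.005 0 0 255" --pt "0 0.004 0 0 255" --pt "0 0 0 0 255" --pt "0 0 0 0 255"

```text
time: 11.1
ee_pos: [0.4966, -0.1763, 0.0058]
tool_rot: [-0.0, 0.044, 0.999, -0.0]
force: [-0.1, 0.5, 0.4]
gripper_width: -0.0004
```

```bash
python3 - <<'E'
from h import *
s,P,R=st()
p=robot.capture("wrist");cv2.imwrite("pics/w4.png",p["color"][:,:,::-1])
print(s["time"],P,s["force"],w2jig(P))
E
```

```text
11.1 [ 0.49656228 -0.17632712  0.00583267] [-0.10780815  0.52886042  0.43906897] [-0.07980342 -0.13303818]
```

View pics/w4.png

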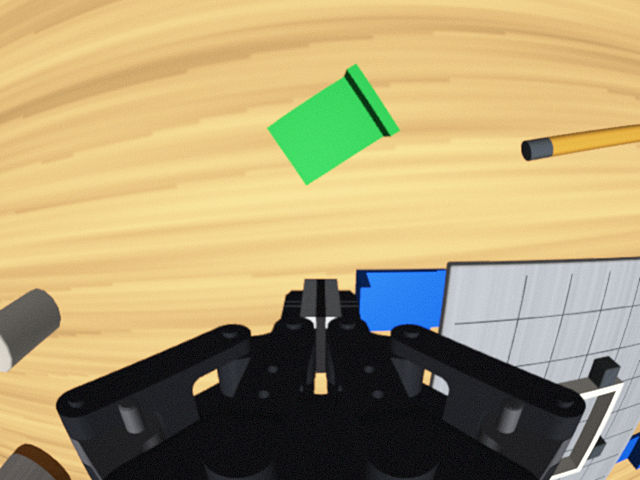

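>>> carry_out --pt "0 0.004 0 0 255" --pt "0 0.004 0 0 255" --pt "0 0 0 0 255" --pt "0 0 0 0 255"

```text
time: 11.55
ee_pos: [0.4973, -0.1681, 0.0058]
tool_rot: [-0.0, 0.044, 0.999, 0.0]
force: [-0.7, -0.5, -0.3]
gripper_width: -0.0001
```

```bash
python3 - <<'E'
from h import *
s,P,R=st()
p=robot.capture("wrist");cv2.imwrite("pics/w5.png",p["color"][:,:,::-1])
print(s["time"],P,s["force"],w2jig(P))
E
```

```text
11.55 [ 0.49730987 -0.16807106  0.00580464] [-0.67735766 -0.49348252 -0.27749608] [-0.07980091 -0.12474834]
```

View pics/w5.png

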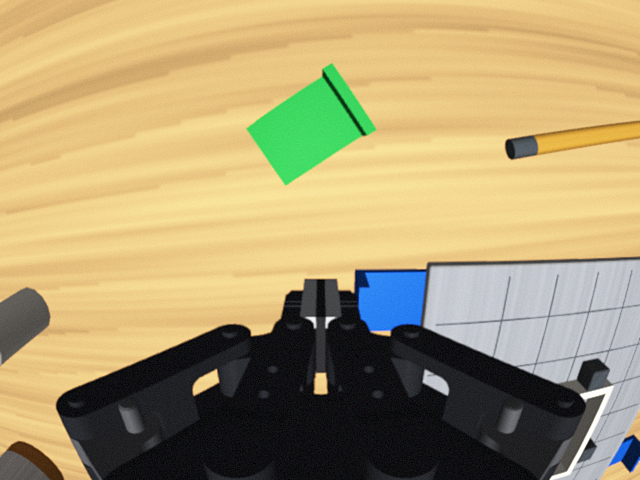

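>>> carry_out --pt "0 0.003 0 0 255" --pt "0 0.003 0 0 255" --pt "0 0 0 0 255" --pt "0 0 0 0 255"

```text
time: 12.0
ee_pos: [0.4978, -0.1622, 0.0059]
tool_rot: [0.0, 0.044, 0.999, 0.0]
force: [-0.2, 0.1, 0.2]
gripper_width: -0.0
```

>>> carry_out --pt "0 0.003 0 0 255" --pt "0 0 0 0 255" --pt "0 0 0 0 255"

```text
time: 12.3
ee_pos: [0.4981, -0.1592, 0.0058]
tool_rot: [-0.0, 0.044, 0.999, 0.0]
force: [-1.2, 0.3, 0.5]
gripper_width: -0.0001
```

>>> carry_out --pt "0 0.003 0 0 255" --pt "0 0 0 0 255" --pt "0 0 0 0 255"

```text
time: 12.6
ee_pos: [0.4984, -0.1562, 0.0058]
tool_rot: [0.0, 0.044, 0.999, 0.0]
force: [-0.6, 0.2, 0.1]
gripper_width: 0.0003
```

```bash
python3 - <<'E'
from h import *
s,P,R=st()
p=robot.capture("wrist");cv2.imwrite("pics/w6.png",p["color"][:,:,::-1])
print(s["time"],P,s["force"],w2jig(P))
E
```

```text
12.6 [ 0.49837443 -0.15617774  0.00584134] [-0.57681247  0.24765799  0.05577917] [-0.07980961 -0.11280748]
```

View pics/w6.png

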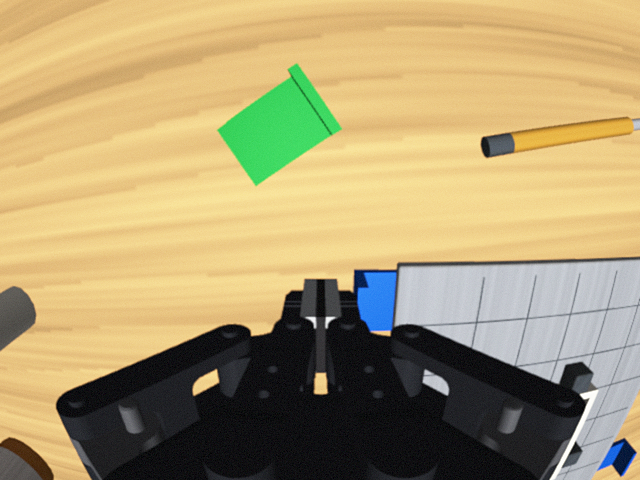

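>>> carry_out --pt "0 0.003 0 0 255" --pt "0 0 0 0 255" --pt "0 0.002 0 0 255" --pt "0 0 0 0 255" --pt "0 0 0 0 255"

```text
time: 13.15
ee_pos: [0.4988, -0.1513, 0.0058]
tool_rot: [0.0, 0.044, 0.999, 0.0]
force: [-0.1, -0.8, -0.1]
gripper_width: 0.0
```

>>> carry_out --pt "0 0.003 0 0 255" --pt "0 0 0 0 255" --pt "0 0 0 0 255"

```text
time: 13.45
ee_pos: [0.4991, -0.1482, 0.0058]
tool_rot: [0.0, 0.044, 0.999, 0.0]
force: [0.0, 0.7, 0.7]
gripper_width: -0.0001
```

```bash
python3 - <<'E'
from h import *
s,P,R=st()
p=robot.capture("wrist");cv2.imwrite("pics/w7.png",p["color"][:,:,::-1])
print(s["time"],P,s["force"],w2jig(P))
E
```

```text
13.45 [ 0.49907314 -0.14820899  0.00583722] [0.04935231 0.68784086 0.74285228] [-0.07982994 -0.10480818]
```

View pics/w7.png

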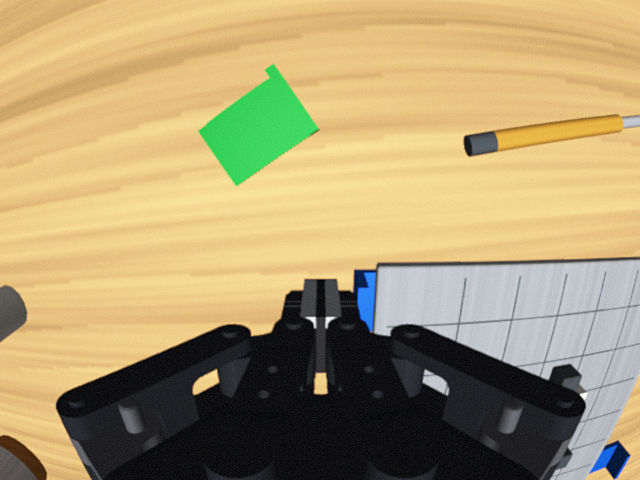

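>>> carry_out --pt "0 0.002 0 0 255" --pt "0 0 0 0 255" --pt "0 0.001 0 0 255" --pt "0 0 0 0 255" --pt "0 0 0 0 255"

```text
time: 14.0
ee_pos: [0.4993, -0.1453, 0.0058]
tool_rot: [0.0, 0.044, 0.999, 0.0]
force: [0.3, -0.1, -0.1]
gripper_width: 0.0002
```

>>> carry_out --pt "0 0.0015 0 0 255" --pt "0 0 0 0 255" --pt "0 0 0 0 255"

```text
time: 14.3
ee_pos: [0.4994, -0.1449, 0.0059]
tool_rot: [0.0, 0.045, 0.999, -0.001]
force: [-0.9, -3.2, -0.4]
gripper_width: -0.0003
```

```bash
python3 - <<'E'
from h import *
s,P,R=st()
p=robot.capture("wrist");cv2.imwrite("pics/w8.png",cv2.resize(p["color"][220:360,280:480],None,fx=3.5,fy=3.5,interpolation=cv2.INTER_CUBIC)[:,:,::-1])
print(s["time"],P,s["force"],w2jig(P))
E
```

```text
14.3 [ 0.49935288 -0.14489707  0.00590296] [-0.91209435 -3.16611969 -0.40503681] [-0.07984901 -0.10148452]
```

View pics/w8.png

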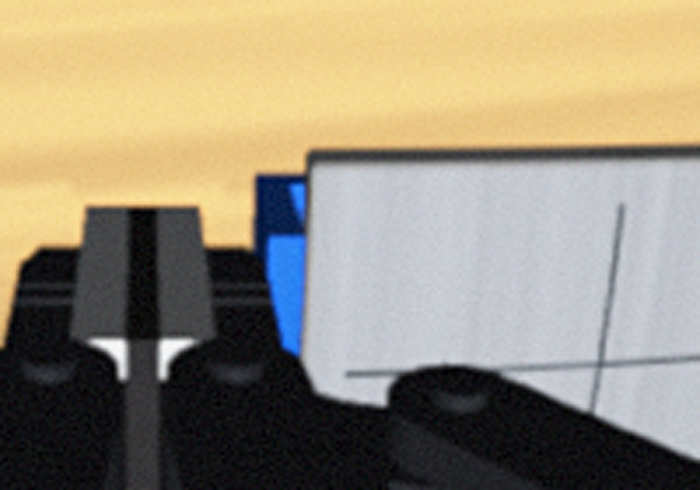

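```bash
python3 - <<'E'
from h import *
s,P,R=st();p=robot.capture("wrist")
f=lambda x,y:(280+x/3.5,220+y/3.5)
for n,uv,z in (("tab outer",f(255,176),.02),("tab outer@z4",f(255,176),.0042),("tab? 288,183",f(288,183),.02),("plate corner",f(310,153),.022),("plate bottom edge",f(308,160),.016),("plate edge",f(302,360),.022),("tongue",f(268,240),.004)):
    print(n,w2jig(fish(p,uv,z,P,R)).round(4))
q=robot.capture("scene");cv2.imwrite("pics/s2.png",cv2.resize(q["color"][190:320,190:370],None,fx=4.4,fy=4.4,interpolation=cv2.INTER_CUBIC)[:,:,::-1])
c=p["color"][255:330,340:380];cv2.imwrite("pics/w9.png",cv2.resize(c,None,fx=8,fy=8,interpolation=cv2.INTER_CUBIC)[:,:,::-1])
E
```

```text
tab outer [-0.0989 -0.0892]
tab outer@z4 [-0.093  -0.0877]
tab? 288,183 [-0.0981 -0.0856]
plate corner [-0.1021 -0.0837]
plate bottom edge [-0.0992 -0.083 ]
plate edge [-0.0777 -0.0834]
tongue [-0.0846 -0.0859]
```

View pics/s2.png

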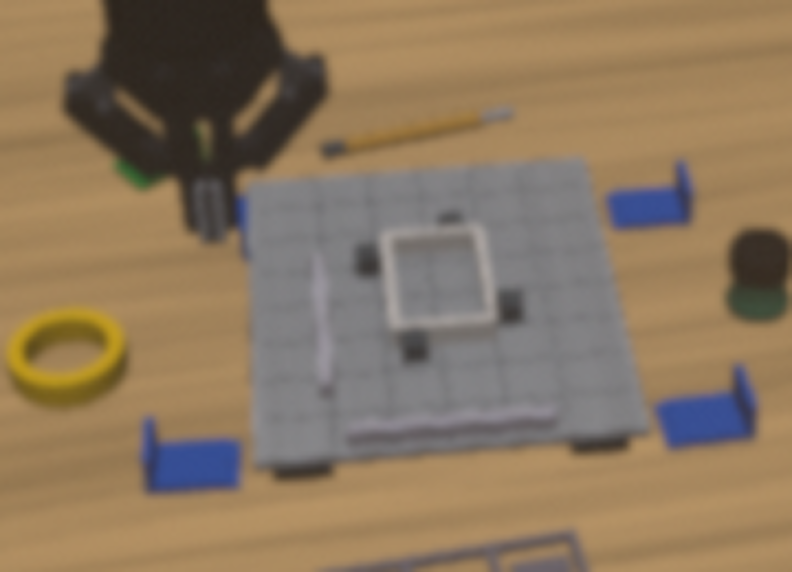

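View pics/w9.png

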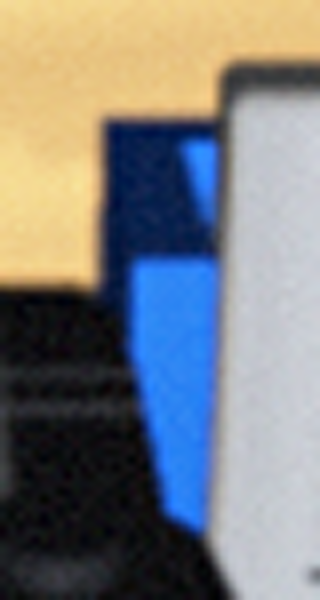

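>>> carry_out --pt "0 0.0005 0 0 255" --pt "0 0.0003 0 0 255" --pt "0 0 0 0 255" --pt "0 0 0 0 255"

```text
time: 14.85
ee_pos: [0.4994, -0.1448, 0.0059]
tool_rot: [0.0, 0.045, 0.999, -0.001]
force: [0.2, -5.3, -0.7]
gripper_width: -0.0003
```

```bash
python3 - <<'E'
from h import *
s,P,R=st();p=robot.capture("wrist")
print(s["time"],P,s["force"],w2jig(P))
c=p["color"][255:330,340:380];cv2.imwrite("pics/w10.png",cv2.resize(c,None,fx=8,fy=8,interpolation=cv2.INTER_CUBIC)[:,:,::-1])
E
```

```text
14.85 [ 0.49940723 -0.1447898   0.00594034] [ 0.21504909 -5.30248385 -0.73270312] [-0.07980452 -0.1013728 ]
```

View pics/w10.png

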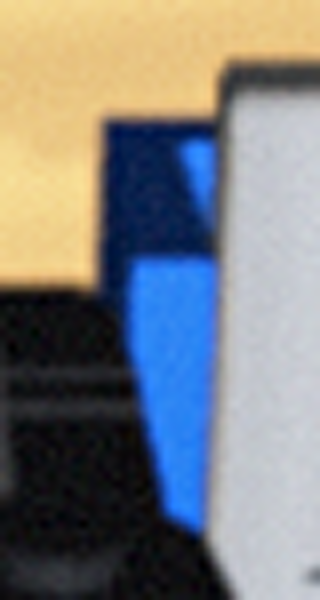

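A hard stop at 5.3 N with no movement, so the tab should be home. I'll back off, rise and check from above.

>>> carry_out --pt "0 -0.002 0 0 255" --pt "0 -0.02 0 0 255" --pt "0 -0.02 -0.01 0 255" --pt "0 0 -0.04 0 255" --pt "0 0 -0.04 0 255" --pt "0.02 0 0 0 255" --pt "0 0 0 0 255" --pt "0 0 0 0 255"

```text
time: 15.7
ee_pos: [0.4758, -0.1818, 0.0954]
tool_rot: [-0.0, 0.044, 0.999, 0.001]
force: [1.4, 0.1, 0.1]
gripper_width: -0.0001
```

```bash
python3 - <<'E'
from h import *
s,P,R=st();p=robot.capture("wrist")
print(s["time"],P,s["force"],w2jig(P),to(-.084,-.07,.027))
cv2.imwrite("pics/w11.png",cv2.resize(p["color"][180:340,350:550],None,fx=3.6,fy=3.6,interpolation=cv2.INTER_CUBIC)[:,:,::-1])
t=robot.capture("top");cv2.imwrite("pics/t3.png",cv2.resize(t["color"][160:300,210:450],None,fx=3.3,fy=3.3,interpolation=cv2.INTER_CUBIC)[:,:,::-1])
E
```

```text
15.7 [ 0.47582958 -0.18181888  0.09544068] [1.35560462 0.0618109  0.07720796] [-0.09995863 -0.14037113] [-0.01598022  0.07040577  0.06822486]
```

View pics/w11.png

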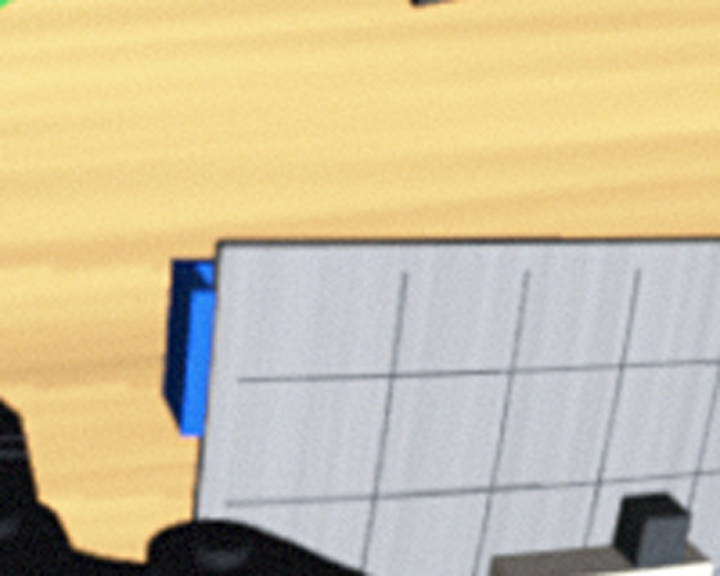

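View pics/t3.png

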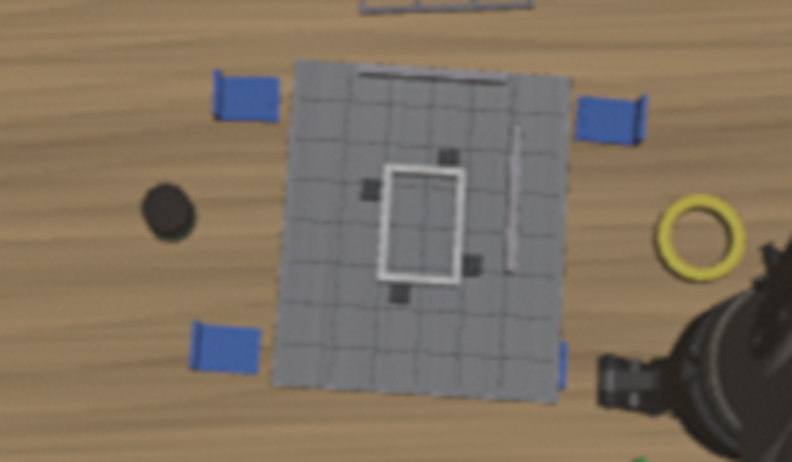

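The tab-top strip meets the plate edge evenly at (200,260)–(205,435), with no tongue showing. The jig, the other shims and the rest look unmoved. Now I'll press the corner again.

>>> carry_out --pt "-0.016 0.03 0 0 255" --pt "0 0.04 0 0 255" --pt "0 0 0.03 0 255" --pt "0 0 0.03 0 255" --pt "0 0 0.007 0 255" --pt "0 0 0 0 255" --pt "0 0 0 0 255"

```text
time: 16.5
ee_pos: [0.4988, -0.1154, 0.0294]
tool_rot: [0.0, 0.045, 0.999, -0.0]
force: [1.0, -0.5, 0.6]
gripper_width: -0.0001
```

```bash
python3 - <<'E'
from h import *
s,P,R=st()
print(s["time"],P,s["force"],w2jig(P),to(-.084,-.07,.022))
E
```

```text
16.5 [ 0.49876813 -0.11541681  0.02939802] [ 1.01961778 -0.48211224  0.5898139 ] [-0.08308103 -0.07217612] [0.00092499 0.0021779  0.00739674]
```

>>> carry_out --pt "0.001 0.002 0.003 0 255" --pt "0 0 0.003 0 255" --pt "0 0 0.0015 0 255" --pt "0 0 0 0 255" --pt "0 0 0 0 255"

```text
time: 17.0
ee_pos: [0.4975, -0.1127, 0.0216]
tool_rot: [0.0, 0.044, 0.999, 0.0]
force: [-0.1, 0.5, 1.9]
gripper_width: -0.0001
```

>>> carry_out --pt "0 0 0.001 0 255" --pt "0 0 0 0 255" --pt "0 0 0 0 255"

```text
time: 17.3
ee_pos: [0.4975, -0.1128, 0.0212]
tool_rot: [0.0, 0.044, 0.999, 0.0]
force: [-1.0, 0.6, 9.2]
gripper_width: 0.0001
```

>>> carry_out --pt "0 0 0.0005 0 255" --pt "0 0 0 0 255" --pt "0 0 0 0 255"

```text
time: 17.6
ee_pos: [0.4975, -0.1128, 0.0212]
tool_rot: [0.0, 0.044, 0.999, 0.001]
force: [-2.7, 1.3, 13.5]
gripper_width: 0.0
```

It's firm at z=21.2 under 13.5 N; that's the expected 0.8 mm slack, where it gave 5 mm before. I'll lift clear.

>>> carry_out --pt "0 0 0 0 255" --pt "0 0 0 0 255" --pt "0 0 -0.004 0 255" --pt "0 0 -0.03 0 255" --pt "0.02 0 -0.045 0 255" --pt "0.02 0 -0.045 0 255" --pt "0.02 0 -0.02 0 255" --pt "0 0 0 0 255" --pt "0 0 0 0 255"

```text
time: 18.5
ee_pos: [0.4376, -0.1073, 0.1639]
tool_rot: [0.001, 0.044, 0.999, 0.0]
force: [0.5, 0.2, -0.5]
gripper_width: -0.0003
```

```bash
python3 - <<'E'
from h import *
s,P,R=st();p=robot.capture("wrist")
print(s["time"],P,s["force"],w2jig(P))
cv2.imwrite("pics/w12.png",p["color"][:,:,::-1])
t=robot.capture("top");a=cv2.imread("pics/top0.png")[:,:,::-1]
m=robot.masks_of(t,"jig");print(m[0]["conf"])
cv2.imwrite("pics/t4.png",np.vstack([cv2.resize(x[160:300,210:450],None,fx=2.1,fy=2.1,interpolation=cv2.INTER_CUBIC)[:,:,::-1] for x in (a,t["color"])]))
q=robot.capture("scene");cv2.imwrite("pics/s4.png",cv2.resize(q["color"][190:320,190:370],None,fx=4.4,fy=4.4,interpolation=cv2.INTER_CUBIC)[:,:,::-1])
E
```

```text
18.5 [ 0.43761026 -0.1072741   0.16387271] [ 0.50844168  0.16320854 -0.51345769] [-0.14472324 -0.06956315]
0.68
```

View pics/t4.png

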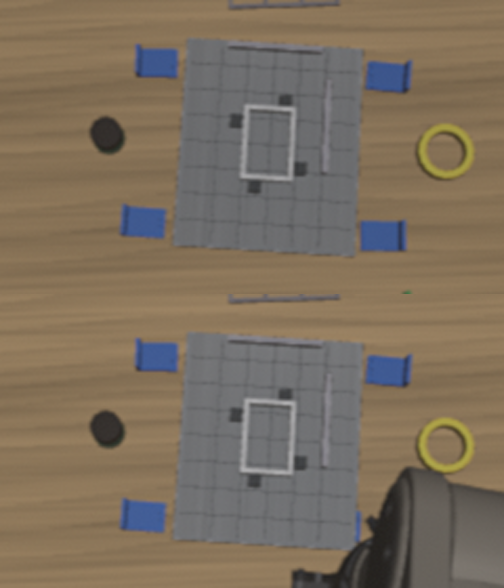

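View pics/w12.png

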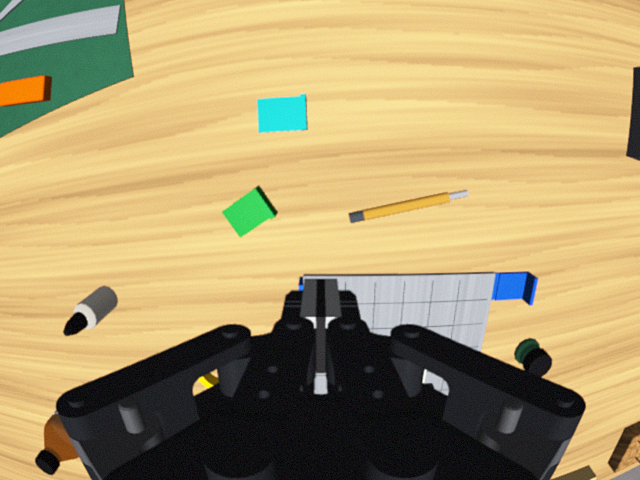

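View pics/s4.png

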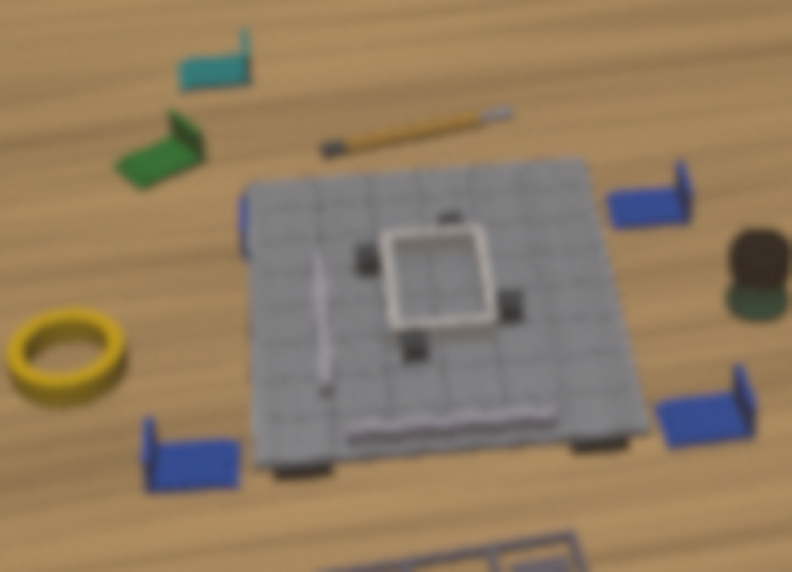

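The before and after top views match except for the near-right shim. Its tab now lies along the plate edge, at (243,225) in the scene crop. Nothing touches the robot, so I'm handing in.

```bash
python3 -c "
from plant import robot
print(robot.finish_job())"
```

```text
the job is handed in; nothing more can be done
None
```

The near-right corner was the one that gave. Its blue shim is now pushed home under the foot, and the corner is firm. I handed the job in at about 18.6 s; no verdict was reported.

- **Finding the corner:** Near left did not move under 22 N (fingertip height stayed at 22.0 mm). Near right sank about 5 mm at 2–3 N until the foot met the bench. I did not press the two far corners, since the loose one was already found.
- **Pushing the shim:** I pushed the tab inward with shut fingers until it stopped hard. Force rose to 5.3 N with no further movement, below the 10 N that would slide the jig. Afterwards the wrist picture showed the tab along the plate's edge with no tongue visible.
- **Proving it firm:** Pressed again with 13.5 N, the corner held at 21.2 mm. The 0.8 mm it sank matches the shim being 4.2 mm thick where the pad was 5 mm.
- **Last checks:** In the before and after pictures, the jig, the other three shims and the visible bystanders looked unmoved. The robot ended clear of everything.
- **Disagreement:** One pixel measurement, taken while still pushing, suggested a gap of 1–1.5 mm between tab and plate. That is within the camera's error of about 2 mm, and the force stop and later pictures indicate contact.

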